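Set the label dispenser's push-to-turn selector the shorter way and feed a label

TASK

On the white label dispenser, set the black push-to-turn selector so that its nose points at the one tall stud among the flat dots around it: press it down until you feel the bottom, ease it up about a millimetre so that it is free of both bottom and lock, turn it the shorter way round, and let it spring fully up again in that position. Never twist it hard while it is locked or pressed on its bottom, and touch the bottom only lightly. Only then gently press the round feed key fully down and let go, and leave everything standing on and around the dispenser where it is.

Things in the scene. Friction and masses are not known exactly. Their poses are not given: they have to be found in the camera images.
- dispenser: White plastic label dispenser, fixed to the worktop, 170 (x) x 230 (y) x 60 mm housing on four rubber feet. Origin under its centre, 74 mm below its flat top face. -x is its front (label slot), y to its left, z up. The feet are adjustable, so its origin lies 0 to 12 mm above the worktop from case to case. The selector axis stands upright at (-30, +50) mm, the feed key at (-30, -70) mm.
- selector_knob: The selector: black upright grip bar 56 x 14 x 34 mm on a 62 mm disc. Origin on its axis, level with the dispenser's top when up; z up. Disc top 34 mm and bar top 68 mm above the origin. The bar lies along x; one small nose 6 mm wide sticks out of the disc along -x, to 41 mm from the axis, and a pale line on the bar's top runs to the same end: there the selector points. Grip the bar across its 14 mm.
- selector_grip (a point): Point on the selector's axis inside the grip bar, 57 mm above the dispenser's top when the selector is up (23 mm above the disc, 11 mm below the bar's top); moves down with it.
- selector_nose (a point): Tip of the selector's nose, 41 mm from the axis.
- selector_tail (a point): Point opposite the nose, 41 mm from the axis (nothing to see there but the disc's plain side).
- index_stud: Grey round stud, 13 mm across its foot and 10 mm high, standing on the dispenser's top 50 mm from the selector's axis: the wanted position. Origin at its foot. It stands at one of eight of the selector's positions; the others have flat 6 mm dots.
- selector (a joint): Selector angle, rad, growing anticlockwise seen from above, without end stops. 0 = nose along the dispenser's -x (front); it starts there. Nine lock positions at whole multiples of 2 pi / 9 (40 degrees). The stud stands 1 to 4 positions away one way round and 8 to 5 the other, so one way is always shorter. Several grasps may be used.
- selector_press (a joint): How far it is pressed down, m, 0 = up. A spring resists with 2.6 N plus 0.2 N per mm. Somewhere in 7 to 23 mm, differing from case to case and not told, lies the free zone, 2 mm deep: above it the lock holds, below it is a hard bottom that drags strongly. Find the bottom by feel, lift about 1 mm off it, turn. Let up within 8 degrees of a position, it springs into it.
- lock_ring: Toothed lock ring and bottom stop, hidden in the dispenser under the selector (origin on the axis, level with the top face; its teeth, 26 mm from the axis, sit at an untold depth). More than 15 N between it and the selector (pressing hard on the bottom, turning while pressed on it, where friction adds 2.5 times the load, or twisting while locked) spoils it.
- feed_key (a joint): Travel of the feed key, m: 0 = up, 0.006 = fully down. A spring brings it back; fully down takes 5 N.
- feed_key_top (a point): Centre of the top face of the feed key, a round black key of 30 mm diameter in a grey collar on the dispenser's top, pressed straight down.
- tape_roll: Paper tape roll 73 mm across, 19 mm high, lying loose on the dispenser's top behind the feed key; origin under its centre.
- tag_stand: Light price tag stand 28 x 70 x 85 mm, loose on the dispenser's top behind the selector; origin under its centre.
- honey_jar: Jar 65 x 65 x 100 mm on the worktop, origin under its centre.
- mustard_jar: Jar 62 x 62 x 86 mm on the worktop, origin under its centre.
- olive_jar: Jar 63 x 63 x 109 mm on the worktop, origin under its centre.
- sample_pot: Pot 72 x 71 x 71 mm on the worktop, origin under its centre.
- cracker_box: Cracker box 58 x 64 x 70 mm on the worktop, origin under its centre.
- cheese_cut: Piece of cheese 104 x 75 x 51 mm on the worktop, origin under its centre.

How it is judged:
By the outcome, as a careful person would: the job done as asked, in the order asked, and still so for the second after the job is handed in, with the robot touching nothing.
It also fails if it takes over 72 s, if anything falls off the work surface, if the arm or the gripper's body presses on something with over 40 N, if the wrist force passes 120 N, or if a joint passes its speed limit or range.

ROBOT

A 6-joint arm with a two-finger parallel gripper is mounted at the origin on a cart in front of the work surface, level with it; the furniture and walls round the work are solid. World frame = base frame: x ahead of the robot, y to its left, z up, the work surface at z = 0. Lengths are in m, angles in degrees, forces in N, time in s.
With the tool pointing down it reaches from about 0.325 to 0.775 m from the base axis. Payload 5.5 kg.
Tool frame: the origin (TCP) lies at the centre of the arm's flange, where the gripper is bolted on; the fingertips stand 182 mm ahead of it and the grasp point (between the pads) lies 163 mm ahead of it; y points along the fingers, z is the direction in which the jaws open and shut, and the axes are right-handed (so a half turn about y gives the same grasp; the last joint's range is limited). The gripper opens to 88 mm and grips with 3 to 60 N. Pads are 20 mm wide; open, the fingers measure 115 mm over their backs; the gripper's body (75 mm by 178 mm) begins 61 mm behind the grasp point.
Start: joints at [-75.269, 5.22, 70.514, -0, 104.267, -3.249], TCP at [0.185, -0.571, 0.405] pointing down, gripper open.
Joint ranges: [-164.24, 164.24], [-49.07, 125.15], [9.68, 141.18], [-86.29, 266.29], [3.28, 154.24], [-151.56, 151.56]. Speed limits (degrees/s): [147.25, 147.25, 172.46, 180, 180, 180].

INTERFACE

Orientations are given as [roll, pitch, yaw] about the fixed x, y, z axes, in that order (R = Rz(yaw) Ry(pitch) Rx(roll)).
In Python, from plant import status, snapshot, manip, spotter gives the robot as it stands. The module is installed in compiled form; this text tells all that it offers.
- The arm moves only by the tool arm_command, never from a script. Its arguments are lists of equal length, an entry for each row: "offset": the shift along the tool's x, y, z in mm, a list of three; "rotation": the turn, a rotation vector about the tool's x, y, z in rad, a list of three; "jaw": the finger opening in mm, from 0 to 87.8. A call has 1 to 12 rows; each row shifts and turns the commanded pose from where the row before left it, along the tool's axes as they then stand; what a row does not reach is not made up. A row lasts 1/10 s, in which the tool goes at most 50 mm and 8.59 degrees, less where a joint would pass 70% of its speed; a pose out of reach is approached as far as the arm can. A call is refused whole if a number of a shift passes 50 or a number of a turn 0.15, either way. A call with a gripper value outside its range is refused whole. The fingers move at their own pace and stop on an object; "grip_force" is the grip in N (left out, the last holds). Time passes only in rows, so rows that do not move let the fingers close. It gives the time, the measured TCP pose, the force and the opening at its end, in the units of the state.
- status.get_obs(): the state, without advancing time (a new reading comes with each control period).
- snapshot(name): name is "scene" or "top" or "wrist"; returns a dict with "img" (420x560x3 uint8, blue, green, red), "range_z" (420x560 float32, m along the optical axis (not along the pixel's ray), 0 where there is no reading), "camera_matrix" (3x3 intrinsics, pixels), "R" (3x3) and "t" (3): a world point X has camera coordinates R X + t; the wrist camera has in their place "tool_from_camera" (4x4, takes a point from camera to tool coordinates, whose origin is the TCP and whose axes are the tool frame's). Camera axes: x right, y down, z forward; pixel columns grow to the right and rows downward; lengths in m; the calibration is good to about 2 mm. The wrist camera is an equidistant fisheye: a pixel r from the principal point sees the ray r / f radians off the axis. A picture is of the moment at which its call begins: read the wrist's pose just before it.
- manip.finish_job(): hands the job in, once; it reports no verdict.
Trained networks look in the newest picture that a camera, given by its name, has taken for a name from the list of things; names that differ only in an ending like _2 or _b are one class to them, and where a whole thing is asked for, a point or a joint stands for the part that bears it (a point fixed in the world has none). Each returns a list of dicts, best first, with "p" (0 to 1); they miss things now and then, are a little off and sometimes report something else, mostly with a low value. They report only what shows in the picture. A call takes as long as a camera call.
- spotter.search_frame(camera, target): "xy" ([column, row] in pixels, amid what is visible of it).
- spotter.pinpoint(camera, target): "xy" ([column, row] in pixels: a listed point, or the origin of a listed thing).
The state is a dict: "clock": time; "qpos": joint angles; "qd": joint speeds; "tau": joint torques, N m; "position": TCP position; "ee_rot": TCP orientation; "contact_force": force on the tool from outside, world axes, zero at the start; "wrist_torque": the same for the moment, N m; "opening": opening from 0.0 (shut) to 1.0 (fully open).
Only numpy, scipy, OpenCV 4.12 (cv2) and the standard library are available. Lean on these libraries where they do the work, as an engineer would, in place of code of your own. Each camera call takes 0.05 s, during which the arm holds its last target.

## Working session

There is one attempt and no reset: what is moved stays moved. The work goes in short steps, Python scripts to look and compute and a tool call to move; the robot and the scene stay as the last step left them, time stands still between calls to the robot, and variables do not carry over. Pictures are saved under pics/ and viewed, and the job is handed in when it is done.

Besides the shell and the picture viewer there is one more tool, called after "Emit:" in YAML: its name, and indented under it one key for each argument. arm_command: Moves the arm, as the interface text tells. Its arguments: {"type":"object","properties":{"offset":{"type":"array"},"rotation":{"type":"array"},"jaw":{"type":"array"},"grip_force":{"type":"number"}},"required":["offset","rotation","jaw"]}

```bash
mkdir -p pics; cat > h.py <<'E'
import numpy as np, cv2
from plant import status, snapshot, manip, spotter
def unproj(s,u,v,z=None):
    K=s["camera_matrix"]
    if z is None:
        z=s["range_z"][int(round(v)),int(round(u))]
    c=np.array([(u-K[0,2])/K[0,0]*z,(v-K[1,2])/K[1,1]*z,z])
    return s["R"].T@(c-s["t"])
def plane(s,u,v,h):
    K=s["camera_matrix"]
    d=s["R"].T@np.array([(u-K[0,2])/K[0,0],(v-K[1,2])/K[1,1],1])
    o=-s["R"].T@s["t"]
    return o+d*(h-o[2])/d[2]
E
python3 - <<'E'
from h import *
print(status.get_obs())
for n in ["scene","top"]:
    s=snapshot(n); cv2.imwrite(f"pics/{n}0.png",s["img"])
    print(n,s["camera_matrix"].tolist(),(-s["R"].T@s["t"]))
    for t in ["dispenser","selector_knob","selector_grip","selector_nose","index_stud","feed_key_top","tape_roll","tag_stand"]:
        r=spotter.pinpoint(n,t)[:2]
        for q in r:
            u,v=q["xy"]; print(t,round(q["p"],2),np.round([u,v],1),unproj(s,u,v).round(4))
E
```

```text
{'clock': 0.0, 'qpos': array([-7.52699522e+01,  5.26271395e+00,  7.05807794e+01, -1.38765098e-03,
        1.04267087e+02, -3.24816719e+00]), 'qd': array([ 0.02964857, -0.01048677,  0.06617762,  0.02935978,  0.03525936,
       -0.00623269]), 'tau': array([-1.29458615e-03, -4.46455872e+01, -4.06441855e+01,  6.97282283e-02,
        2.93469883e-02, -1.22323659e-04]), 'position': array([ 0.18520673, -0.57075749,  0.40352151]), 'ee_rot': array([-9.01104791e+01,  4.92223311e-03, -1.62022130e+02]), 'contact_force': array([-0.03033467, -0.13981527,  0.42304437]), 'wrist_torque': array([ 0.01411508, -0.00421151,  0.03955802]), 'opening': 1.0026849488931164}
scene [[399.9134408005389, 0.0, 278.9588152529779], [0.0, 399.9134408005389, 210.29113295701345], [0.0, 0.0, 1.0]] [-0.32866429  0.72896971  0.59824288]
dispenser 0.63 [230.1 256.8] [0.4304 0.2087 0.0619]
selector_knob 0.88 [220.5 240.8] [0.4763 0.2047 0.0901]
selector_grip 0.79 [221.  223.2] [0.4678 0.2047 0.1454]
selector_nose 0.95 [228.4 239.1] [0.4855 0.1727 0.08  ]
selector_nose 0.52 [196.8 230.3] [0.5697 0.2198 0.0927]
feed_key_top 0.37 [256.2 220.5] [ 0.6606 -0.069  -0.0025]
tape_roll 0.67 [237.4 220.5] [0.537  0.1015 0.0957]
tag_stand 0.67 [341.5 194. ] [ 0.4839 -0.3136  0.081 ]
tag_stand 0.6 [197.6 232.7] [0.5648 0.2208 0.0873]
top [[385.758692127106, 0.0, 276.4252179147323], [0.0, 385.758692127106, 209.17928805129932], [0.0, 0.0, 1.0]] [ 0.42298603 -0.01802882  1.19266182]
dispenser 0.69 [219.8 202.2] [0.5118 0.1485 0.0767]
dispenser 0.61 [200.7 201.3] [0.5142 0.2031 0.0813]
selector_knob 0.96 [201.1 212.4] [0.4788 0.1893 0.1436]
selector_grip 0.59 [196.9 209.8] [0.4857 0.2001 0.1474]
selector_nose 0.64 [206.2 224.9] [0.446  0.1872 0.0785]
feed_key_top 0.46 [244.5 207.6] [0.4941 0.0746 0.1026]
tag_stand 0.43 [201.4 182. ] [0.5693 0.1999 0.0897]
```

View pics/scene0.png

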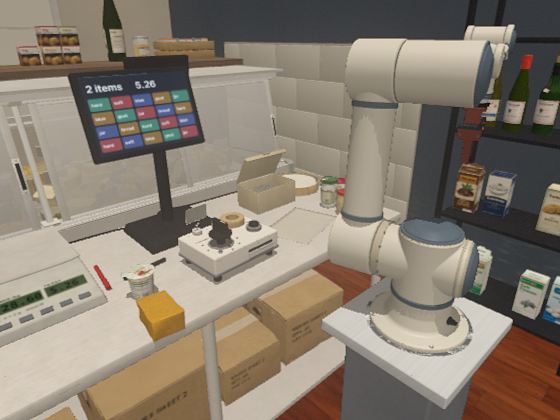

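```bash
python3 -c "
import cv2
a=cv2.imread('pics/top0.png');cv2.imwrite('pics/top0c.png',cv2.resize(a[140:270,140:300],None,fx=4.5,fy=4.5,interpolation=2))"
```

```text
(no output)
```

View pics/top0c.png

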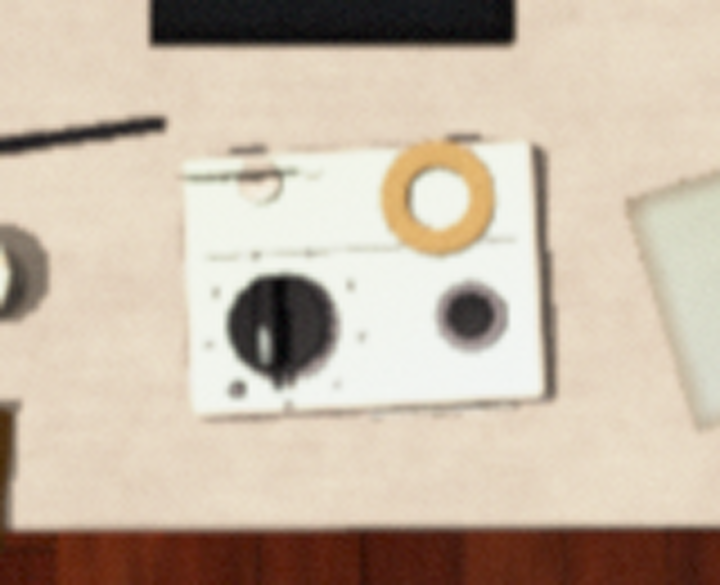

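View pics/top0.png

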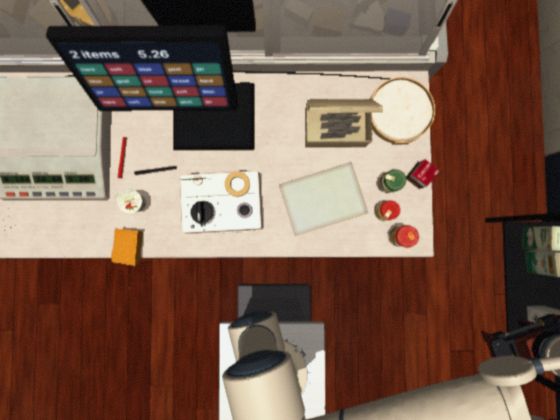

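The selector's nose points at the front. The stud, at crop (237,388), sits one position clockwise from above, so about -40°. I'll plan the transfer to a hover next.

```bash
cat >> h.py <<'E'
from scipy.spatial.transform import Rotation as Ro
def plan(p0,yaw0,p1,yaw1,n):
    p0=np.array(p0);p1=np.array(p1); dy=np.radians(yaw1-yaw0)/n
    out=[]
    for i in range(n):
        R=Ro.from_euler('xyz',[-90,0,yaw0+np.degrees(dy)*i],degrees=True).as_matrix()
        out.append((R.T@((p1-p0)/n)*1000).round(1).tolist())
    return out,[0,round(-dy,4),0]
E
python3 - <<'E'
from h import *
s=snapshot("top")
f=4.5
for n,u,v,h in [("TL",183,160,.08),("TR",543,143,.08),("BL",195,415,.08),("BR",547,400,.08),("key",471,316,.09),("stud",237,388,.09),("nosetip",284,388,.1),("tape",438,197,.099),("knobtop",275,325,.14)]:
    u=140+u/f;v=140+v/f
    print(n,plane(s,u,v,h).round(4),unproj(s,u,v).round(4))
print(plan([.185,-.571,.405],-162,[.475,.195,.405],2.6,20))
E
```

```text
TL [0.5896 0.2622 0.08  ] [0.5899 0.2627 0.0782]
TR [0.5998 0.0297 0.08  ] [ 0.6133  0.0333 -0.0047]
BL [0.4252 0.2526 0.08  ] [0.4252 0.2537 0.0756]
BR [0.434  0.0273 0.08  ] [0.4345 0.0294 0.0277]
key [0.4874 0.0752 0.09  ] [0.487  0.0745 0.098 ]
stud [0.4422 0.2237 0.09  ] [0.4422 0.2241 0.0883]
nosetip [0.4419 0.1919 0.1   ] [0.4423 0.196  0.0787]
tape [0.5625 0.0954 0.099 ] [0.5652 0.0976 0.0779]
knobtop [0.4795 0.19   0.14  ] [0.4791 0.1888 0.146 ]
([[-25.6, -0.0, -31.9], [-29.9, -0.0, -27.9], [-33.6, -0.0, -23.4], [-36.6, 0.0, -18.3], [-38.9, -0.0, -12.9], [-40.3, 0.0, -7.2], [-40.9, 0.0, -1.3], [-40.7, -0.0, 4.5], [-39.6, 0.0, 10.3], [-37.8, 0.0, 15.9], [-35.1, 0.0, 21.1], [-31.7, 0.0, 25.9], [-27.7, 0.0, 30.2], [-23.1, 0.0, 33.8], [-18.0, -0.0, 36.8], [-12.5, 0.0, 39.0], [-6.8, 0.0, 40.4], [-1.0, 0.0, 40.9], [4.9, 0.0, 40.7], [10.7, 0.0, 39.5]], [0, np.float64(-0.1436), 0])
```

Emit:
arm_command:
  offset:
    - [-25.6, 0, -31.9]
    - [-29.9, 0, -27.9]
    - [-33.6, 0, -23.4]
    - [-36.6, 0, -18.3]
    - [-38.9, 0, -12.9]
    - [-40.3, 0, -7.2]
    - [-40.9, 0, -1.3]
    - [-40.7, 0, 4.5]
    - [-39.6, 0, 10.3]
    - [-37.8, 0, 15.9]
  rotation:
    - [0, -0.1436, 0]
    - [0, -0.1436, 0]
    - [0, -0.1436, 0]
    - [0, -0.1436, 0]
    - [0, -0.1436, 0]
    - [0, -0.1436, 0]
    - [0, -0.1436, 0]
    - [0, -0.1436, 0]
    - [0, -0.1436, 0]
    - [0, -0.1436, 0]
  jaw: [87.8, 87.8, 87.8, 87.8, 87.8, 87.8, 87.8, 87.8, 87.8, 87.8]

```text
clock: 1.95
position: [0.3304, -0.1863, 0.4049]
ee_rot: [-90.0, -0.0, -79.4]
contact_force: [0.7, -0.5, 0.3]
opening: 0.999
```

Emit:
arm_command:
  offset:
    - [-35.1, 0, 21.1]
    - [-31.7, 0, 25.9]
    - [-27.7, 0, 30.2]
    - [-23.1, 0, 33.8]
    - [-18.0, 0, 36.8]
    - [-12.5, 0, 39.0]
    - [-6.8, 0, 40.4]
    - [-1.0, 0, 40.9]
    - [4.9, 0, 40.7]
    - [10.7, 0, 39.5]
    - [0, 0, 0]
    - [0, 0, 0]
  rotation:
    - [0, -0.1436, 0]
    - [0, -0.1436, 0]
    - [0, -0.1436, 0]
    - [0, -0.1436, 0]
    - [0, -0.1436, 0]
    - [0, -0.1436, 0]
    - [0, -0.1436, 0]
    - [0, -0.1436, 0]
    - [0, -0.1436, 0]
    - [0, -0.1436, 0]
    - [0, 0, 0]
    - [0, 0, 0]
  jaw: [87.8, 87.8, 87.8, 87.8, 87.8, 87.8, 87.8, 87.8, 87.8, 87.8, 87.8, 87.8]

```text
clock: 3.15
position: [0.4757, 0.1956, 0.4041]
ee_rot: [-90.0, 0.1, 2.6]
contact_force: [0.3, 0.7, -0.6]
opening: 1.0
```

```bash
cat >> h.py <<'E'
def wray(s,u,v):
    K=s["camera_matrix"]; a=np.array([(u-K[0,2])/K[0,0],(v-K[1,2])/K[1,1]])
    r=np.hypot(*a); return np.r_[a/r*np.sin(r),np.cos(r)] if r>1e-9 else np.array([0,0,1.])
def wpose(s,o):
    T=np.eye(4);T[:3,:3]=Ro.from_euler('xyz',o["ee_rot"],degrees=True).as_matrix();T[:3,3]=o["position"]
    return T@s["tool_from_camera"]
def wplane(s,o,u,v,h):
    T=wpose(s,o);d=T[:3,:3]@wray(s,u,v);p=T[:3,3];return p+d*(h-p[2])/d[2]
def wun(s,o,u,v):
    T=wpose(s,o);r=wray(s,u,v);z=s["range_z"][int(round(v)),int(round(u))]
    return (T@np.r_[r/r[2]*z,1])[:3]
E
python3 - <<'E'
from h import *
o=status.get_obs();print(o["clock"],o["position"],o["ee_rot"],o["contact_force"],o["qpos"].round(1))
s=snapshot("wrist");cv2.imwrite("pics/w1.png",s["img"])
import pickle;pickle.dump((s,o),open("w1.pkl","wb"))
print(s["camera_matrix"].tolist(),wpose(s,o).round(3))
for t in ["dispenser","selector_knob","selector_grip","selector_nose","selector_tail","index_stud","feed_key_top","tape_roll","tag_stand"]:
    for q in spotter.pinpoint("wrist",t)[:2]:
        u,v=q["xy"]; print(t,round(q["p"],2),np.round([u,v],1),wun(s,o,u,v).round(4))
E
```

```text
3.15 [0.47572294 0.19557059 0.40413313] [-9.00408145e+01  6.89360312e-02  2.56256838e+00] [ 0.28218263  0.74547038 -0.64384192] [ 18.6  -8.   83.5  -0.  104.5 -74. ]
[[325.19226210127806, 0.0, 278.860340006195], [0.0, 325.19226210127806, 207.28289435933388], [0.0, 0.0, 1.0]] [[-0.045  0.967  0.25   0.409]
 [ 0.999  0.043  0.012  0.194]
 [ 0.001  0.251 -0.968  0.384]
 [ 0.     0.     0.     1.   ]]
dispenser 0.79 [241.4 211.7] [0.4938 0.161  0.0777]
selector_knob 0.95 [279.8 205.4] [0.4685 0.1972 0.1462]
selector_grip 0.83 [279.3 221. ] [0.4805 0.1974 0.1473]
selector_nose 0.72 [279.4 167.4] [0.4444 0.1959 0.1111]
selector_nose 0.33 [441.3 223. ] [0.5053 0.389  0.0505]
selector_tail 0.81 [281.9 252.7] [0.507  0.2006 0.1457]
selector_tail 0.21 [440.8 221.5] [0.5039 0.3889 0.049 ]
index_stud 0.68 [311.1 164.5] [0.4432 0.225  0.0884]
feed_key_top 0.77 [153.3 211.5] [0.4916 0.0777 0.0995]
tape_roll 0.62 [184.  274.6] [0.4768 0.1528 0.2519]
tag_stand 0.96 [292.1 289.5] [0.5703 0.2146 0.0906]
```

View pics/w1.png

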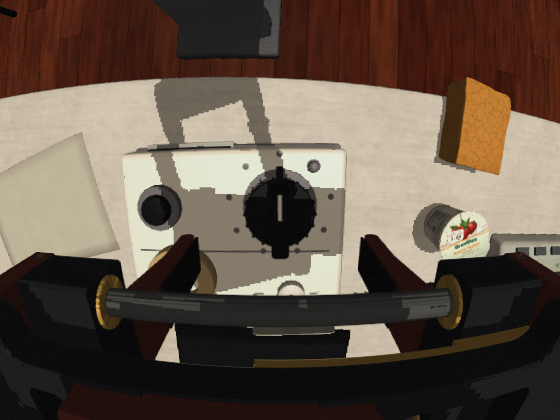

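The wrist view confirms it: nose at (280,168), stud at (314,166), clockwise from above. Next I'll fit the bar, the top plane and the key from range data.

```bash
python3 - <<'E'
from h import *
import pickle
s,o=pickle.load(open("w1.pkl","rb"))
def cloud(s,o):
    P=[];UV=[]
    T=wpose(s,o)
    for v in range(130,300):
        for u in range(100,360):
            z=s["range_z"][v,u]
            if z>0:
                r=wray(s,u,v);P.append((T@np.r_[r/r[2]*z,1])[:3]);UV.append((u,v))
    return np.array(P),np.array(UV)
P,UV=cloud(s,o)
def rep(n,m):
    Q=P[m];c=Q.mean(0);xy=Q[:,:2]
    rect=cv2.minAreaRect(xy.astype(np.float32)*1000)
    print(n,len(Q),c.round(4),"med z",np.median(Q[:,2]).round(4),rect)
near=np.hypot(P[:,0]-.4816,P[:,1]-.1955)
rep("bar",(near<.04)&(P[:,2]>.138))
rep("disc",(near<.045)&(P[:,2]>.106)&(P[:,2]<.12))
k=np.hypot(P[:,0]-.49,P[:,1]-.077)
rep("key",(k<.03)&(P[:,2]>.092))
rep("stud",(np.hypot(P[:,0]-.443,P[:,1]-.225)<.012)&(P[:,2]>.083))
m=(P[:,0]>.42)&(P[:,0]<.52)&(P[:,1]>.05)&(P[:,1]<.25)&(P[:,2]>.07)&(P[:,2]<.082)
rep("top",m)
s2=snapshot("top")
Z=s2["range_z"];vv,uu=np.mgrid[150:260,150:290]
Pt=np.array([unproj(s2,u,v) for u,v in zip(uu.ravel(),vv.ravel())])
P=Pt
near=np.hypot(P[:,0]-.4816,P[:,1]-.1955)
rep("T bar",(near<.04)&(P[:,2]>.135)&(P[:,2]<.16))
k=np.hypot(P[:,0]-.49,P[:,1]-.077)
rep("T key",(k<.03)&(P[:,2]>.092)&(P[:,2]<.12))
E
```

```text
bar 2174 [0.4684 0.1955 0.2176] med z 0.1471 ((479.70391845703125, 193.91824340820312), (64.66666412353516, 44.937965393066406), 1.3335528373718262)
disc 2839 [0.4817 0.1976 0.1123] med z 0.1124 ((485.37420654296875, 197.68798828125), (64.62257385253906, 63.83939743041992), 49.923851013183594)
key 734 [0.4898 0.0799 0.0994] med z 0.0999 ((490.747802734375, 78.62451934814453), (28.944841384887695, 28.87548065185547), 42.10568618774414)
stud 122 [0.4454 0.2245 0.1435] med z 0.0878 ((444.4399719238281, 223.4215850830078), (18.52959632873535, 9.492825508117676), 84.74667358398438)
top 11906 [0.4676 0.1524 0.0783] med z 0.0783 ((473.8003234863281, 150.01651000976562), (92.40409851074219, 199.94143676757812), 0.007183050271123648)
T bar 0 [nan nan nan] med z nan ((0.0, 0.0), (0.0, 0.0), 0.0)
T key 129 [0.4871 0.0761 0.0984] med z 0.0992 ((488.4814758300781, 75.65850830078125), (41.497047424316406, 37.95423889160156), 71.36398315429688)<stdin>:15: RuntimeWarning: Mean of empty slice.
  ret = um.true_divide(
  return _methods._mean(a, axis=axis, dtype=dtype,
  ret = ret.dtype.type(ret / rcount)
```

```bash
python3 - <<'E'
from h import *
import pickle
s,o=pickle.load(open("w1.pkl","rb"))
T=wpose(s,o);P=[]
for v in range(130,300):
    for u in range(100,360):
        z=s["range_z"][v,u]; r=wray(s,u,v);P.append((T@np.r_[r/r[2]*z,1])[:3])
P=np.array(P)
def rep(n,m):
    Q=P[m];print(n,len(Q),Q.mean(0).round(4),np.median(Q[:,2]).round(4),cv2.minAreaRect(Q[:,:2].astype(np.float32)*1000), Q.min(0).round(3),Q.max(0).round(3))
near=np.hypot(P[:,0]-.4816,P[:,1]-.1965)
rep("bar",(near<.04)&(P[:,2]>.143)&(P[:,2]<.152))
rep("stud",(np.hypot(P[:,0]-.443,P[:,1]-.225)<.012)&(P[:,2]>.083)&(P[:,2]<.095))
rep("disc",(near<.034)&(P[:,2]>.108)&(P[:,2]<.116))
# pale line / nose pixel positions on planes
print("nose",wplane(s,o,280,168,.11))
E
python3 -c "
import cv2
a=cv2.imread('pics/w1.png');cv2.imwrite('pics/w1c.png',cv2.resize(a[140:275,120:350],None,fx=3.4,fy=3.4,interpolation=2))"
```

```text
bar 1229 [0.4834 0.1975 0.1461] 0.1462 ((484.5606689453125, 197.43289184570312), (54.79829788208008, 13.837247848510742), 3.016897678375244) [0.457 0.189 0.143] [0.512 0.206 0.149]
stud 92 [0.4447 0.2277 0.0872] 0.0873 ((444.725830078125, 227.9597625732422), (9.255426406860352, 9.180486679077148), 48.006614685058594) [0.44  0.223 0.084] [0.449 0.233 0.089]
disc 2738 [0.4823 0.1975 0.1123] 0.1124 ((484.3501892089844, 197.22747802734375), (62.66605758666992, 62.201290130615234), 53.73770523071289) [0.448 0.167 0.108] [0.515 0.23  0.116]
nose [0.44499061 0.19645691 0.11      ]
```

View pics/w1c.png

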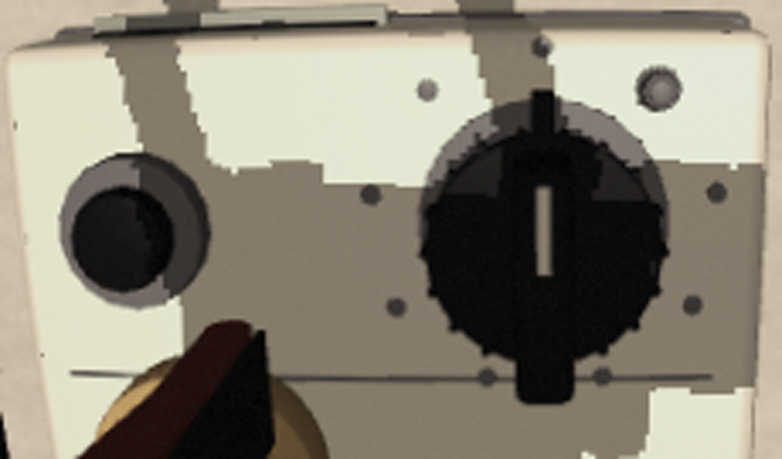

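Emit:
arm_command:
  offset:
    - [4.3, 20, 0.6]
    - [4.3, 20, 0.6]
    - [0, 14, 0]
    - [0, 6, 0]
    - [0, 0, 0]
    - [0, 0, 0]
  rotation:
    - [0, -0.008, 0]
    - [0, 0, 0]
    - [0, 0, 0]
    - [0, 0, 0]
    - [0, 0, 0]
    - [0, 0, 0]
  jaw: [60, 50, 50, 50, 50, 50]

```text
clock: 4.3
position: [0.4842, 0.1966, 0.3455]
ee_rot: [-90.0, -0.1, 3.0]
contact_force: [-0.9, -0.1, -0.0]
opening: 0.571
```

```bash
python3 - <<'E'
from h import *
import pickle
o=status.get_obs();print(o["position"],o["ee_rot"],o["contact_force"],o["opening"])
s=snapshot("wrist");cv2.imwrite("pics/w2.png",s["img"]);pickle.dump((s,o),open("w2.pkl","wb"))
T=wpose(s,o);P=[]
for v in range(130,330):
    for u in range(150,400):
        z=s["range_z"][v,u]; r=wray(s,u,v);P.append((T@np.r_[r/r[2]*z,1])[:3])
P=np.array(P)
def rep(n,m):
    Q=P[m];print(n,len(Q),Q.mean(0).round(4),np.median(Q[:,2]).round(4),cv2.minAreaRect(Q[:,:2].astype(np.float32)*1000))
near=np.hypot(P[:,0]-.4835,P[:,1]-.1965)
rep("bar",(near<.04)&(P[:,2]>.143)&(P[:,2]<.152))
rep("disc",(near<.036)&(P[:,2]>.108)&(P[:,2]<.116))
E
```

```text
[0.48416635 0.19657981 0.34552175] [-8.99814776e+01 -6.12347895e-02  2.99331584e+00] [-0.87220288 -0.10410552 -0.04279844] 0.5713969302924652
bar 2001 [0.4826 0.1975 0.1461] 0.1462 ((484.5154113769531, 197.5680389404297), (55.149330139160156, 13.999653816223145), 3.12070894241333)
disc 4235 [0.4818 0.1978 0.1123] 0.1124 ((485.03485107421875, 197.97555541992188), (63.74734115600586, 63.6009635925293), 55.99123764038086)
```

View pics/w2.png

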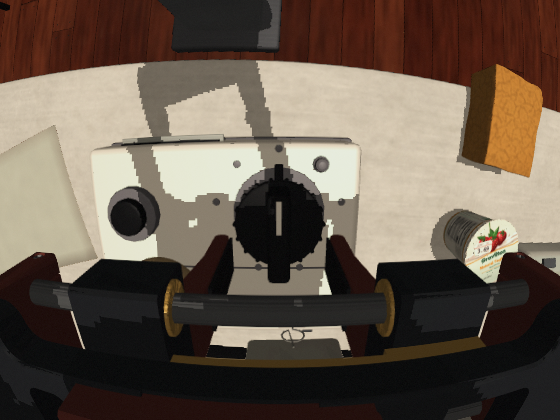

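Emit:
arm_command:
  offset:
    - [0, 20, 0]
    - [0, 15, 0]
    - [0, 8, 0.4]
    - [0, 3, 0]
    - [0, 0, 0]
  rotation:
    - [0, 0, 0]
    - [0, 0, 0]
    - [0, 0, 0]
    - [0, 0, 0]
    - [0, 0, 0]
  jaw: [40, 40, 30, 30, 30]

```text
clock: 4.85
position: [0.4841, 0.197, 0.2985]
ee_rot: [-90.0, 0.0, 3.0]
contact_force: [0.5, 0.8, -0.8]
opening: 0.342
```

Emit:
arm_command:
  offset:
    - [0, 0, 0]
    - [0, 0, 0]
    - [0, 0, 0]
    - [0, 0, 0]
    - [0, 0, 0]
    - [0, 0, 0]
  rotation:
    - [0, 0, 0]
    - [0, 0, 0]
    - [0, 0, 0]
    - [0, 0, 0]
    - [0, 0, 0]
    - [0, 0, 0]
  jaw: [20, 16, 12, 12, 12, 12]
  grip_force: 5

```text
clock: 5.45
position: [0.4844, 0.1967, 0.299]
ee_rot: [-90.0, -0.1, 3.0]
contact_force: [1.2, -3.5, 1.9]
opening: 0.162
```

```bash
python3 - <<'E'
from h import *
o=status.get_obs();print(o["clock"],o["position"],o["ee_rot"],o["contact_force"],o["wrist_torque"],o["opening"]*87.8)
E
```

```text
5.45 [0.48435779 0.19667514 0.29895505] [-9.00369167e+01 -5.03294712e-02  2.96915085e+00] [ 1.17085826 -3.46638446  1.94603013] [-0.63557447 -0.36360285  0.03634337] 14.201795873252419
```

Emit:
arm_command:
  offset:
    - [0, 0, -0.4]
    - [0, 0, 0]
    - [0, 0, 0]
  rotation:
    - [0, 0, 0]
    - [0, 0, 0]
    - [0, 0, 0]
  jaw: [12, 12, 12]

```text
clock: 5.75
position: [0.4843, 0.1965, 0.2988]
ee_rot: [-90.0, -0.0, 3.0]
contact_force: [0.9, -3.2, 2.5]
opening: 0.158
```

Emit:
arm_command:
  offset:
    - [0, 0, 0]
    - [0, 0, 0]
    - [0, 0, 0]
  rotation:
    - [0, 0, 0]
    - [0, 0, 0]
    - [0, 0, 0]
  jaw: [10, 10, 10]
  grip_force: 14

```text
clock: 6.05
position: [0.4843, 0.1965, 0.2987]
ee_rot: [-90.0, -0.0, 3.0]
contact_force: [3.1, -3.3, 2.1]
opening: 0.159
```

```bash
cat > st.py <<'E'
from h import *
o=status.get_obs();print(o["clock"],o["position"].round(5),o["ee_rot"].round(2),"F",o["contact_force"].round(2),"M",o["wrist_torque"].round(2),o["opening"]*87.8)
E
python3 st.py
```

```text
6.05 [0.48434 0.19649 0.29873] [-9.001e+01 -3.000e-02  2.980e+00] F [ 3.09 -3.34  2.14] M [-0.56 -0.72  0.04] 13.96647818165436
```

Emit:
arm_command:
  offset:
    - [0, 1, -0.3]
    - [0, 1, -0.3]
    - [0, 1, 0]
    - [0, 1, 0]
    - [0, 1, 0]
    - [0, 0, 0]
  rotation:
    - [0, 0, 0]
    - [0, 0, 0]
    - [0, 0, 0]
    - [0, 0, 0]
    - [0, 0, 0]
    - [0, 0, 0]
  jaw: [10, 10, 10, 10, 10, 10]

```text
clock: 6.65
position: [0.4843, 0.1962, 0.2937]
ee_rot: [-90.0, -0.0, 3.0]
contact_force: [4.5, 0.7, 3.3]
opening: 0.159
```

```bash
python3 st.py
```

```text
6.65 [0.4843  0.19622 0.29374] [-8.995e+01 -4.000e-02  3.010e+00] F [4.52 0.72 3.26] M [ 0.15 -0.98  0.04] 13.93961886871982
```

Emit:
arm_command:
  offset:
    - [0.3, 1, 0]
    - [0.2, 1, 0]
    - [0, 0, 0]
  rotation:
    - [0, 0, 0]
    - [0, 0, 0]
    - [0, 0, 0]
  jaw: [10, 10, 10]

```text
clock: 6.95
position: [0.4846, 0.1962, 0.2915]
ee_rot: [-90.0, 0.0, 3.0]
contact_force: [2.7, 1.7, 3.3]
opening: 0.158
```

Emit:
arm_command:
  offset:
    - [0, 1, 0]
    - [0, 0, 0]
  rotation:
    - [0, 0, 0]
    - [0, 0, 0]
  jaw: [10, 10]

```text
clock: 7.15
position: [0.4846, 0.1962, 0.2905]
ee_rot: [-90.0, 0.0, 3.0]
contact_force: [1.7, 2.3, 3.0]
opening: 0.16
```

Emit:
arm_command:
  offset:
    - [0, 1, 0]
    - [0, 0, 0]
  rotation:
    - [0, 0, 0]
    - [0, 0, 0]
  jaw: [10, 10]

```text
clock: 7.35
position: [0.4846, 0.1962, 0.2895]
ee_rot: [-90.0, 0.0, 3.0]
contact_force: [1.1, 4.0, 3.1]
opening: 0.16
```

Emit:
arm_command:
  offset:
    - [0, 1, 0.3]
    - [0, 0, 0]
  rotation:
    - [0, 0, 0]
    - [0, 0, 0]
  jaw: [10, 10]

```text
clock: 7.55
position: [0.4846, 0.1963, 0.2885]
ee_rot: [-90.0, 0.0, 3.0]
contact_force: [0.8, 1.8, 3.7]
opening: 0.158
```

Emit:
arm_command:
  offset:
    - [0, 1, 0]
    - [0, 0, 0]
  rotation:
    - [0, 0, 0]
    - [0, 0, 0]
  jaw: [10, 10]

```text
clock: 7.75
position: [0.4847, 0.1963, 0.2875]
ee_rot: [-90.0, 0.0, 3.0]
contact_force: [0.9, 2.7, 3.8]
opening: 0.155
```

```bash
python3 st.py
```

```text
7.75 [0.48465 0.19628 0.28749] [-9.00e+01  2.00e-02  2.99e+00] F [0.93 2.67 3.81] M [ 0.59 -0.3   0.01] 13.639107617129117
```

Emit:
arm_command:
  offset:
    - [0, 1, 0.2]
    - [0, 0, 0]
  rotation:
    - [0, 0, 0]
    - [0, 0, 0]
  jaw: [10, 10]

```text
clock: 7.95
position: [0.4846, 0.1964, 0.2871]
ee_rot: [-90.0, 0.0, 3.0]
contact_force: [-0.8, 1.9, 5.7]
opening: 0.157
```

Emit:
arm_command:
  offset:
    - [0, 1, 0]
    - [0, 0, 0]
  rotation:
    - [0, 0, 0]
    - [0, 0, 0]
  jaw: [10, 10]

```text
clock: 8.15
position: [0.4845, 0.1964, 0.2869]
ee_rot: [-90.0, -0.0, 3.0]
contact_force: [-2.4, 0.7, 8.8]
opening: 0.166
```

Emit:
arm_command:
  offset:
    - [0, 1, 0]
    - [0, 0, 0]
  rotation:
    - [0, 0, 0]
    - [0, 0, 0]
  jaw: [10, 10]

```text
clock: 8.35
position: [0.4845, 0.1964, 0.2867]
ee_rot: [-90.0, -0.1, 3.0]
contact_force: [-4.1, 0.4, 13.1]
opening: 0.158
```

Emit:
arm_command:
  offset:
    - [0, -2, 0]
    - [0, -1.5, 0]
    - [0, 0, 0]
    - [0, 0, 0]
  rotation:
    - [0, 0, 0]
    - [0, 0, 0]
    - [0, 0, 0]
    - [0, 0, 0]
  jaw: [10, 10, 10, 10]

```text
clock: 8.75
position: [0.4847, 0.1964, 0.2878]
ee_rot: [-90.0, 0.0, 3.0]
contact_force: [-0.2, 1.7, 2.8]
opening: 0.159
```

```bash
python3 st.py; python3 - <<'E'
from h import *
s=snapshot("wrist");cv2.imwrite("pics/w3.png",s["img"])
E
python3 st.py
```

```text
8.75 [0.48467 0.19641 0.28784] [-9.002e+01  3.000e-02  2.990e+00] F [-0.15  1.69  2.76] M [ 0.45 -0.14 -0.05] 13.959988757207649
8.8 [0.48469 0.19642 0.28784] [-9.002e+01  2.000e-02  2.980e+00] F [-0.2   2.02  4.22] M [ 0.39 -0.16  0.  ] 13.546599891271425
```

View pics/w3.png

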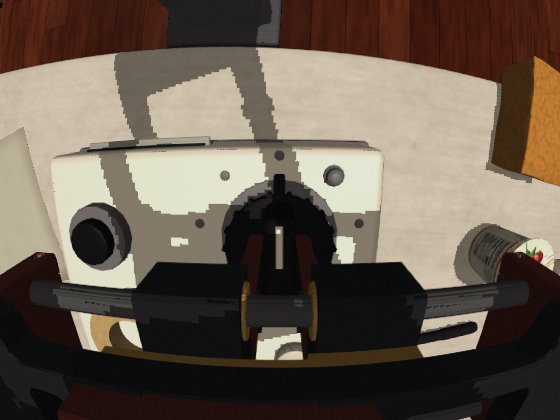

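Bottom felt at z≈0.2872. I'm raising another 0.3 mm, then making a small test turn.

Emit:
arm_command:
  offset:
    - [0, -0.4, 0.1]
    - [0, 0, 0]
    - [0, 0, 0]
    - [0, 0, 0]
  rotation:
    - [0, 0, 0]
    - [0, 0, 0]
    - [0, 0.015, 0]
    - [0, 0.015, 0]
  jaw: [10, 10, 10, 10]

```text
clock: 9.2
position: [0.4847, 0.1965, 0.2884]
ee_rot: [-90.0, 0.0, 1.2]
contact_force: [-0.8, 0.6, 4.5]
opening: 0.155
```

```bash
python3 st.py
```

```text
9.2 [0.48467 0.19647 0.2884 ] [-9.002e+01  2.000e-02  1.190e+00] F [-0.81  0.64  4.49] M [ 0.12 -0.13  0.03] 13.57431225117264
```

Emit:
arm_command:
  offset:
    - [0, 0.2, 0]
    - [0, 0, 0]
    - [0, 0, 0]
  rotation:
    - [0, 0, 0]
    - [0, 0.025, 0]
    - [0, 0.025, 0]
  jaw: [10, 10, 10]

```text
clock: 9.5
position: [0.4847, 0.1964, 0.2882]
ee_rot: [-90.0, 0.0, -1.7]
contact_force: [-0.7, -1.5, 3.9]
opening: 0.161
```

```bash
python3 st.py
```

```text
9.5 [0.48467 0.19643 0.28824] [-9.003e+01  2.000e-02 -1.730e+00] F [-0.73 -1.52  3.9 ] M [-0.03 -0.08  0.04] 14.11492331681852
```

Emit:
arm_command:
  offset:
    - [0, 0, 0]
    - [0, 0, 0]
    - [0, 0, 0]
    - [0, 0, 0]
    - [0, 0, 0]
    - [0, 0, 0]
  rotation:
    - [0, 0.05, 0]
    - [0, 0.05, 0]
    - [0, 0.05, 0]
    - [0, 0.05, 0]
    - [0, 0.05, 0]
    - [0, 0.05, 0]
  jaw: [10, 10, 10, 10, 10, 10]

```text
clock: 10.1
position: [0.4846, 0.1963, 0.2882]
ee_rot: [-90.1, 0.0, -19.0]
contact_force: [0.5, -0.7, 3.6]
opening: 0.158
```

```bash
python3 st.py
```

```text
10.1 [0.48465 0.19633 0.28824] [-90.05   0.   -18.98] F [ 0.48 -0.66  3.6 ] M [-0.2   0.02  0.01] 13.867748700026533
```

Everything is smooth so far. The remaining turn is 0.318 rad.

Emit:
arm_command:
  offset:
    - [0, 0, 0]
    - [0, 0, 0]
    - [0, 0, 0]
    - [0, 0, 0]
    - [0, 0, 0]
    - [0, 0, 0]
    - [0, 0, 0]
    - [0, 0, 0]
    - [0, 0, 0]
  rotation:
    - [0, 0.05, 0]
    - [0, 0.05, 0]
    - [0, 0.05, 0]
    - [0, 0.05, 0]
    - [0, 0.05, 0]
    - [0, 0.04, 0]
    - [0, 0.028, 0]
    - [0, 0, 0]
    - [0, 0, 0]
  jaw: [10, 10, 10, 10, 10, 10, 10, 10, 10]

```text
clock: 11.0
position: [0.4846, 0.1963, 0.2881]
ee_rot: [-90.1, -0.0, -37.0]
contact_force: [-2.3, -2.7, 4.5]
opening: 0.159
```

```bash
python3 st.py;python3 - <<'E'
from h import *
s=snapshot("wrist");cv2.imwrite("pics/w4.png",s["img"])
E
```

```text
11.0 [0.48462 0.19626 0.28811] [-9.008e+01 -1.000e-02 -3.700e+01] F [-2.26 -2.71  4.49] M [-0.69  0.16  0.07] 13.947593435212177
```

View pics/w4.png

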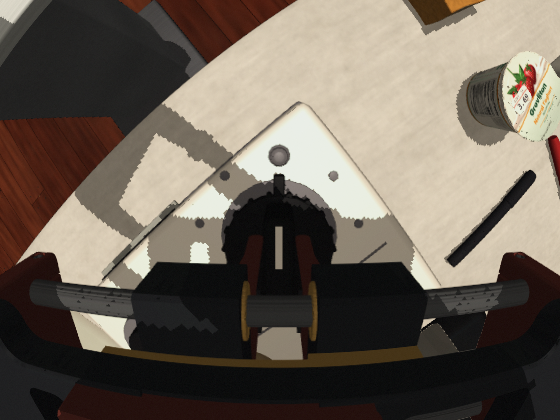

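Nose (280,183) lines up with the stud (279,155). I'll let it rise in the grip and then open.

Emit:
arm_command:
  offset:
    - [0, -2, 0]
    - [0, -2, 0]
    - [0, -2, 0]
    - [0, -2, 0]
    - [0, -2, 0]
    - [0, 0, 0]
  rotation:
    - [0, 0, 0]
    - [0, 0, 0]
    - [0, 0, 0]
    - [0, 0, 0]
    - [0, 0, 0]
    - [0, 0, 0]
  jaw: [10, 10, 10, 10, 10, 10]

```text
clock: 11.65
position: [0.4846, 0.1963, 0.2983]
ee_rot: [-90.1, -0.0, -37.0]
contact_force: [-0.8, -4.7, 1.3]
opening: 0.159
```

```bash
python3 st.py
```

```text
11.65 [0.48463 0.19629 0.29831] [-90.07  -0.   -37.01] F [-0.81 -4.72  1.27] M [-0.98  0.16  0.02] 13.98714241354027
```

Emit:
arm_command:
  offset:
    - [0, 0, 0]
    - [0, 0, 0]
    - [0, 0, 0]
    - [0, -5, 0]
    - [0, -20, 0]
    - [0, -30, 0]
    - [0, -30, 0]
    - [0, 0, 0]
  rotation:
    - [0, 0, 0]
    - [0, 0, 0]
    - [0, 0, 0]
    - [0, 0, 0]
    - [0, 0, 0]
    - [0, 0, 0]
    - [0, 0, 0]
    - [0, 0, 0]
  jaw: [20, 32, 40, 40, 40, 40, 40, 40]

```text
clock: 12.45
position: [0.4848, 0.1968, 0.389]
ee_rot: [-89.6, -0.3, -37.0]
contact_force: [-0.1, 0.8, 0.5]
opening: 0.452
```

```bash
python3 - <<'E'
from h import *
o=status.get_obs();print(o["clock"],o["position"],o["ee_rot"],o["contact_force"])
s=snapshot("wrist");cv2.imwrite("pics/w5.png",s["img"])
T=wpose(s,o);P=[]
for v in range(60,330):
    for u in range(80,450):
        z=s["range_z"][v,u]; r=wray(s,u,v);P.append((T@np.r_[r/r[2]*z,1])[:3])
P=np.array(P)
def rep(n,m):
    Q=P[m];print(n,len(Q),Q.mean(0).round(4),np.median(Q[:,2]).round(4),cv2.minAreaRect(Q[:,:2].astype(np.float32)*1000))
near=np.hypot(P[:,0]-.4845,P[:,1]-.1974)
rep("bar",(near<.035)&(P[:,2]>.143)&(P[:,2]<.152))
rep("disc",(near<.036)&(P[:,2]>.106)&(P[:,2]<.116))
rep("stud",(np.hypot(P[:,0]-.4445,P[:,1]-.228)<.012)&(P[:,2]>.083)&(P[:,2]<.095))
k=np.hypot(P[:,0]-.4907,P[:,1]-.0786)
rep("key",(k<.02)&(P[:,2]>.092)&(P[:,2]<.11))
E
```

```text
12.45 [0.48483387 0.19678703 0.38898841] [-89.58128949  -0.26565953 -36.98869357] [-0.07338184  0.7708543   0.47052018]
bar 1411 [0.4835 0.1988 0.1461] 0.1462 ((484.36956787109375, 197.88531494140625), (13.753746032714844, 54.869258880615234), 53.257938385009766)
disc 3107 [0.483  0.1996 0.1122] 0.1123 ((484.8756408691406, 197.97235107421875), (63.29734802246094, 64.3144302368164), 84.79438781738281)
stud 94 [0.4448 0.2279 0.0875] 0.0876 ((444.7812194824219, 228.1251983642578), (8.634333610534668, 8.752259254455566), 52.76900863647461)
key 0 [nan nan nan] nan ((0.0, 0.0), (0.0, 0.0), 0.0)<stdin>:10: RuntimeWarning: Mean of empty slice.
  ret = um.true_divide(
  return _methods._mean(a, axis=axis, dtype=dtype,
  ret = ret.dtype.type(ret / rcount)
```

View pics/w5.png

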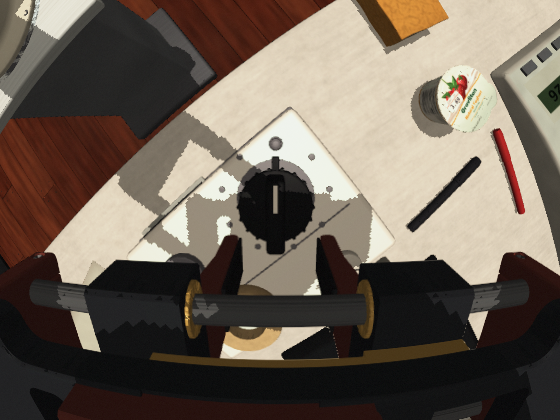

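Selector check: bar at -36.7°, which is a 39.8° clockwise turn. Its top is at 0.1462, the same as before, so it is fully up. Now the key: I'll check the collar height and plan the move.

```bash
python3 - <<'E'
from h import *
import pickle
s,o=pickle.load(open("w1.pkl","rb"))
T=wpose(s,o);P=[]
for v in range(170,250):
    for u in range(120,200):
        z=s["range_z"][v,u]; r=wray(s,u,v);P.append((T@np.r_[r/r[2]*z,1])[:3])
P=np.array(P);k=np.hypot(P[:,0]-.4907,P[:,1]-.0786)
for a in range(0,28,2):
    q=P[(k>=a/1000)&(k<(a+2)/1000)]; print(a,len(q),np.percentile(q[:,2],[10,50,90]).round(4))
a,b=plan([.4847,.1965,.389],-37,[.4905,.0780,.389],3,8);print(a,b)
E
```

```text
0 11 [0.0994 0.1005 0.101 ]
2 36 [0.0997 0.1004 0.1011]
4 62 [0.0997 0.1003 0.1012]
6 78 [0.0995 0.1003 0.1011]
8 114 [0.0994 0.1003 0.1011]
10 141 [0.0993 0.1002 0.101 ]
12 196 [0.0956 0.0995 0.1006]
14 192 [0.0898 0.0924 0.0994]
16 133 [0.0893 0.0902 0.0911]
18 185 [0.0894 0.0903 0.0912]
20 331 [0.08   0.0897 0.0908]
22 268 [0.0779 0.0837 0.0901]
24 177 [0.0773 0.0784 0.0791]
26 224 [0.0775 0.0784 0.0792]
[[9.5, -0.0, -11.4], [8.5, -0.0, -12.2], [7.4, -0.0, -12.9], [6.2, -0.0, -13.5], [5.0, -0.0, -14.0], [3.8, -0.0, -14.3], [2.5, -0.0, -14.6], [1.2, -0.0, -14.8]] [0, np.float64(-0.0873), 0]
```

Emit:
arm_command:
  offset:
    - [9.5, 0, -11.4]
    - [8.5, 0, -12.2]
    - [7.4, 0, -12.9]
    - [6.2, 0, -13.5]
    - [5.0, 0, -14.0]
    - [3.8, 0, -14.3]
    - [2.5, 0, -14.6]
    - [1.2, 0, -14.8]
    - [0, 0, 0]
    - [0, 0, 0]
  rotation:
    - [0, -0.0873, 0]
    - [0, -0.0873, 0]
    - [0, -0.0873, 0]
    - [0, -0.0873, 0]
    - [0, -0.0873, 0]
    - [0, -0.0873, 0]
    - [0, -0.0873, 0]
    - [0, -0.0873, 0]
    - [0, 0, 0]
    - [0, 0, 0]
  jaw: [30, 20, 10, 0, 0, 0, 0, 0, 0, 0]

```text
clock: 13.5
position: [0.4904, 0.0781, 0.3823]
ee_rot: [-90.0, 0.1, 2.8]
contact_force: [0.8, -0.6, 0.1]
opening: 0.005
```

```bash
python3 - <<'E'
from h import *
o=status.get_obs();print(o["clock"],o["position"],o["ee_rot"],o["contact_force"],o["opening"])
s=snapshot("wrist");cv2.imwrite("pics/w6.png",s["img"])
T=wpose(s,o);P=[]
for v in range(60,330):
    for u in range(80,450):
        z=s["range_z"][v,u]; r=wray(s,u,v);P.append((T@np.r_[r/r[2]*z,1])[:3])
P=np.array(P)
k=np.hypot(P[:,0]-.4907,P[:,1]-.0786)
Q=P[(k<.02)&(P[:,2]>.096)&(P[:,2]<.104)]
print(len(Q),Q.mean(0).round(4),cv2.minAreaRect(Q[:,:2].astype(np.float32)*1000))
E
```

```text
13.5 [0.49038022 0.07809886 0.38230626] [-8.99749570e+01  8.53546495e-02  2.84518258e+00] [ 0.79702203 -0.59441461  0.11130442] 0.0053898844360231795
942 [0.4905 0.0777 0.1002] ((491.2099304199219, 77.79727172851562), (29.199689865112305, 27.685476303100586), 2.024280071258545)
```

View pics/w6.png

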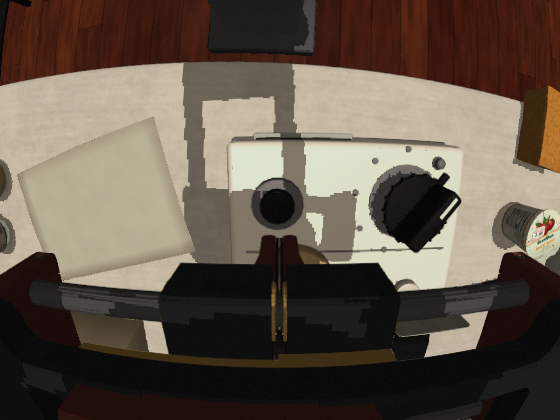

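Emit:
arm_command:
  offset:
    - [0, 30, 0]
    - [0, 30, 0]
    - [0, 20, 0]
    - [0, 8, 0]
    - [0, 0, 0]
  rotation:
    - [0, 0, 0]
    - [0, 0, 0]
    - [0, 0, 0]
    - [0, 0, 0]
    - [0, 0, 0]
  jaw: [0, 0, 0, 0, 0]

```text
clock: 14.05
position: [0.4901, 0.0785, 0.2941]
ee_rot: [-90.0, 0.1, 3.0]
contact_force: [-0.4, -0.6, 0.6]
opening: 0.009
```

Emit:
arm_command:
  offset:
    - [0, 4, 0]
    - [0, 3, 0]
    - [0, 2, 0]
    - [0, 0, 0]
  rotation:
    - [0, 0, 0]
    - [0, 0, 0]
    - [0, 0, 0]
    - [0, 0, 0]
  jaw: [0, 0, 0, 0]

```text
clock: 14.45
position: [0.4905, 0.078, 0.2866]
ee_rot: [-90.0, -0.0, 3.0]
contact_force: [0.8, 0.4, -0.3]
opening: 0.009
```

```bash
python3 st.py
```

```text
14.45 [0.49047 0.07796 0.28656] [-9.00e+01 -2.00e-02  3.01e+00] F [ 0.82  0.36 -0.31] M [ 0.02 -0.1   0.01] 0.8139158044160617
```

Emit:
arm_command:
  offset:
    - [0, 2, 0]
    - [0, 2, 0]
    - [0, 2, 0]
    - [0, 0, 0]
  rotation:
    - [0, 0, 0]
    - [0, 0, 0]
    - [0, 0, 0]
    - [0, 0, 0]
  jaw: [0, 0, 0, 0]

```text
clock: 14.85
position: [0.4905, 0.0779, 0.2805]
ee_rot: [-90.0, -0.0, 3.0]
contact_force: [-0.3, -0.9, 2.9]
opening: 0.007
```

Emit:
arm_command:
  offset:
    - [0, 1, 0]
    - [0, 1, 0]
    - [0, 0, 0]
  rotation:
    - [0, 0, 0]
    - [0, 0, 0]
    - [0, 0, 0]
  jaw: [0, 0, 0]

```text
clock: 15.15
position: [0.4905, 0.078, 0.2786]
ee_rot: [-90.0, -0.0, 3.0]
contact_force: [-0.1, 0.0, 3.7]
opening: 0.008
```

Emit:
arm_command:
  offset:
    - [0, 1, 0]
    - [0, 0.5, 0]
    - [0, 0, 0]
  rotation:
    - [0, 0, 0]
    - [0, 0, 0]
    - [0, 0, 0]
  jaw: [0, 0, 0]

```text
clock: 15.45
position: [0.4905, 0.078, 0.2772]
ee_rot: [-90.0, -0.0, 3.0]
contact_force: [-0.7, -0.7, 5.1]
opening: 0.003
```

Emit:
arm_command:
  offset:
    - [0, 1, 0]
    - [0, 0, 0]
  rotation:
    - [0, 0, 0]
    - [0, 0, 0]
  jaw: [0, 0]

```text
clock: 15.65
position: [0.4905, 0.078, 0.2772]
ee_rot: [-90.0, -0.1, 3.0]
contact_force: [-2.5, 0.0, 9.1]
opening: 0.005
```

Emit:
arm_command:
  offset:
    - [0, 1, 0]
    - [0, 0, 0]
  rotation:
    - [0, 0, 0]
    - [0, 0, 0]
  jaw: [0, 0]

```text
clock: 15.85
position: [0.4904, 0.078, 0.2771]
ee_rot: [-90.0, -0.1, 3.0]
contact_force: [-3.3, -0.7, 13.8]
opening: 0.004
```

The key is firmly on its stop: no more travel while the force rises. Retreating straight up.

Emit:
arm_command:
  offset:
    - [0, -3, 0]
    - [0, -3, 0]
    - [0, -4, 0]
    - [0, -10, 0]
    - [0, -30, 0]
    - [0, -40, 0]
    - [0, -40, 0]
    - [0, -30, 0]
    - [0, 0, 0]
    - [0, 0, 0]
  rotation:
    - [0, 0, 0]
    - [0, 0, 0]
    - [0, 0, 0]
    - [0, 0, 0]
    - [0, 0, 0]
    - [0, 0, 0]
    - [0, 0, 0]
    - [0, 0, 0]
    - [0, 0, 0]
    - [0, 0, 0]
  jaw: [0, 0, 0, 0, 0, 0, 0, 0, 0, 0]

```text
clock: 16.85
position: [0.4904, 0.078, 0.435]
ee_rot: [-90.0, -0.0, 3.0]
contact_force: [-0.7, -0.0, 0.5]
opening: 0.007
```

```bash
python3 - <<'E'
from h import *
o=status.get_obs();print(o["clock"],o["position"],o["ee_rot"],o["contact_force"],o["opening"])
s=snapshot("wrist");cv2.imwrite("pics/w7.png",s["img"])
T=wpose(s,o);P=[]
for v in range(60,330):
    for u in range(80,480):
        z=s["range_z"][v,u]; r=wray(s,u,v);P.append((T@np.r_[r/r[2]*z,1])[:3])
P=np.array(P)
def rep(n,m):
    Q=P[m]
    if len(Q): print(n,len(Q),Q.mean(0).round(4),np.median(Q[:,2]).round(4),cv2.minAreaRect(Q[:,:2].astype(np.float32)*1000))
rep("key",(np.hypot(P[:,0]-.4907,P[:,1]-.078)<.013)&(P[:,2]>.09)&(P[:,2]<.11))
rep("bar",(np.hypot(P[:,0]-.4845,P[:,1]-.1974)<.035)&(P[:,2]>.143)&(P[:,2]<.152))
s=snapshot("top");cv2.imwrite("pics/t7.png",cv2.resize(s["img"][140:270,140:300],None,fx=4.5,fy=4.5,interpolation=2))
E
```

```text
16.85 [0.4904428  0.07798846 0.43496657] [-8.99949699e+01 -1.64777150e-02  3.01593037e+00] [-0.74834061 -0.01891492  0.48405875] 0.006753121340725398
key 528 [0.4905 0.0781 0.1005] 0.1005 ((490.4757080078125, 78.22090148925781), (25.3027400970459, 24.776165008544922), 2.664340019226074)
bar 836 [0.4849 0.1965 0.1461] 0.1463 ((484.72064208984375, 197.19659423828125), (14.80179500579834, 55.593475341796875), 53.16619110107422)
```

View pics/w7.png

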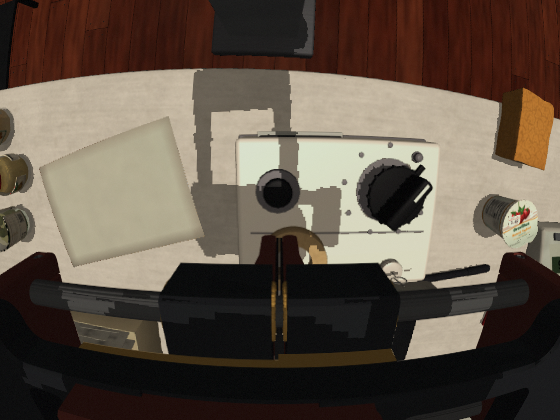

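```bash
python3 - <<'E'
from h import *
s=snapshot("scene");a=s["img"][170:280,150:290];b=cv2.imread("pics/scene0.png")[170:280,150:290]
cv2.imwrite("pics/cmp.png",cv2.resize(np.hstack([b,a]),None,fx=2.8,fy=2.8,interpolation=2))
E
```

```text
(no output)
```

View pics/cmp.png

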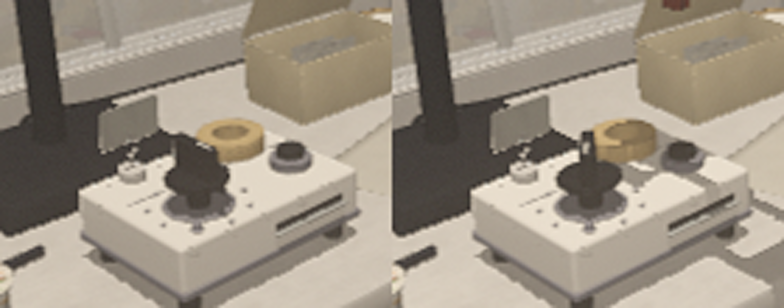

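The before and after views match: tag stand and tape roll unmoved, selector up and pointing at the stud, key up. Handing in.

```bash
python3 -c "
from h import *
print(manip.finish_job())"
```

```text
the job is handed in; nothing more can be done
None
```

The job is done and handed in at about 17 s of the 72 s allowed; no verdict is reported.

- **Selector:** I pressed it until it met the bottom, about 11.5 mm down, and eased it up about 1 mm. I then turned it one position (40°) clockwise, let it rise in the grip and released it. The turn met almost no torque, at most 0.07 N m.
- **Feed key:** I then pressed it straight down to its stop and released it.

**Last checks:**
- **Selector position:** the bar had turned 39.8°, its nose lines up with the stud, and its top is at the same height as at the start.
- **Key:** it is back up, at about 0.1005 m against 0.100 m before.
- **Surroundings:** the tag stand and tape roll look unmoved in the before and after pictures. I did not measure the jars and other items on the worktop, but the arm never went near them. The gripper is clear of everything.

**Less good:**
- **Touching the bottom:** I stepped on for two more millimetres after first contact, so the total press reached about 13 N. Roughly 8–9 N of that was on the bottom, firmer than the light touch asked for but below the 15 N limit.
- **Key press:** it reached about 14 N at its stop, although 5 N would have been enough.
- **Camera disagreement:** the top and wrist cameras differed by about 3 mm. I relied mostly on the wrist camera, corrected by feel, and the grip came out well centred.

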